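# Walk the die block round to the fence

### The job

Turn the heavy die block on the bench by pushing at its corners with the fingertips until its bright machined face (the one with the orange line along its top edge) sits flush against the steel fence, with the whole block between the two yellow marks. Push only: the block must stay flat on the bench and is never lifted or tipped, and the other things on the bench are left where they are. Finish with the gripper clear.

Things in the scene. Friction and masses are not known exactly. Their poses are not given: they have to be found in the camera images.
- block: Heavy grey die block, a plain box 95 (its x) by 130 (its y) by 50 mm high, 1.0 to 1.6 kg, loose on the bench. Origin: centre of its underside, z up. Bright machined face: the whole +x side, 47.5 mm from the origin, orange line on top along that edge; other sides dull grey. Starts short of the fence, turned 45 to 80 degrees anticlockwise (from above) from facing it: turn it clockwise.
- face_left (a point): Middle height (25 mm up) of the vertical edge at the +y end of the block's machined face: at (47.5, 65, 25) mm in the block's frame.
- face_right (a point): The same at the -y end of the machined face: at (47.5, -65, 25) mm in the block's frame.
- fence: Fixed steel angle, 320 mm long, 45 mm high. Origin at the foot of the middle of its working face: the plane x = 0 of its frame, looking along its -x, roughly at the robot; y runs along it, z up. Foot and ribs lie behind, to x = 67 mm. Two yellow marks 6 mm wide, centred at y = -103 and 103 mm, run up the face and 110 mm out over the bench: flat paint, nothing catches on it.
- spray: Bystander: orange bottle, 60 mm across, 160 mm tall, standing left of the work; origin under its centre. Leave it.
- mug: Bystander: blue mug, 80 mm across, 90 mm tall, right of the work; origin under its centre. Leave it.
- guide_pin: Bystander: steel guide pin standing upright, 20 mm thick with a 30 mm head, 70 mm tall or a little more, right of the work; origin under its centre. Leave it.
- wrench: Bystander: wrench about 180 mm long lying along its own x, to the right near the robot; origin near its middle. Leave it.
- tape: Bystander: grey roll of tape lying flat, 100 mm across, 40 mm high, beyond the left end of the fence; origin under its centre. Leave it.
- mallet: Bystander: mallet about 260 mm long lying along its own x, left of the work; origin near its middle. Leave it.
- jar: Bystander: amber jar, 70 mm across, 90 mm tall, standing beyond the right end of the fence; origin under its centre. Leave it.
There are look-alikes about, which are no part of the job. Leave any green or red look-alike of the block alone.

How it is judged (in metres and radians):
At the end, for the whole second after the job is handed in: Both ends of the block's machined face are within 4 mm of the fence's working face, both lie between the middles of the two yellow marks (103 mm either side of the fence's middle), and the block lies flat on the bench (under 0.03 rad, 4 mm) at rest (x of face_left in the frame of fence between -0.004 and 0.004 m and x of face_right in the frame of fence between -0.004 and 0.004 m and y of face_left in the frame of fence below 0.103 m and y of face_right in the frame of fence above -0.103 m and angle between block's own z axis and vertical below 0.03 rad and height (world z) of block below 0.004 m and linear speed of block below 0.01 m/s); the robot touches nothing.
It fails at once if the block is lifted off the bench (its middle by more than 10 mm) (height (world z) of block above 0.01 m).
It fails at once if the block is tipped by more than 0.15 rad (angle between block's own z axis and vertical above 0.15 rad).
It fails at once if a bystander is moved by more than 20 mm (distance of any of spray, mug, guide_pin, wrench, tape, mallet, jar from where it was at the start of the episode above 0.02 m).
It also fails if it takes over 67 s, if anything falls off the work surface, if the arm or the gripper's body presses on something with over 40 N, if the wrist force passes 120 N, or if a joint passes its speed limit or range.

### The arm

A 6-joint arm with a two-finger parallel gripper is mounted at the origin on the work surface. World frame = base frame: x ahead of the robot, y to its left, z up, the work surface at z = 0. Lengths are in m, angles in degrees, forces in N, time in s.
With the tool pointing down it reaches from about 0.4 to 0.825 m from the base axis. Payload 7 kg.
Tool frame: the origin (TCP) lies midway between the tips of the shut fingers; the grasp point (between the pads) lies r.pinch_z behind it (r.pinch_z is the distance from the TCP to the grasp point, in m); z points along the fingers, y is the line along which they close (so a half turn about z gives the same grasp; the last joint's range is limited). The gripper opens to 88 mm and grips with 3 to 60 N. Pads are 19 mm wide; open, the fingers measure 130 mm over their backs; the gripper's body (78 mm by 193 mm) begins 47 mm behind the grasp point.
Start: joints at [-52.706, 20.546, 0.682, 0, -70.136, -16.507], TCP at [0.24, -0.631, 0.227] pointing down, gripper open.
Joint ranges: [-176.03, 176.03], [-82.01, 121.73], [-58.28, 71.71], [-173.87, 95.51], [-174.79, -0.11], [-173.66, 173.66]. Speed limits (degrees/s): [136.94, 136.94, 172.46, 180, 180, 180].

### API

Orientations are given as [roll, pitch, yaw] about the fixed x, y, z axes, in that order (R = Rz(yaw) Ry(pitch) Rx(roll)).
In Python, from plant import r, optics, job gives the robot as it stands.
- The arm moves only by the shell command python3 -m crank 'ROWS' [FORCE]. ROWS is JSON, a list of rows, each an object with "xyz": the shift along the tool's x, y, z in units of 30 mm (1.0 is 30 mm), a list of three; "delta_rot": the turn, a rotation vector about the tool's x, y, z in degrees, a list of three; "claw": the closure, from 0 (fully open) to 1 (shut). A call has 1 to 20 rows; each row is the pose to reach, as a shift and turn from the pose commanded when the call began, along the tool's axes at that moment; what a row does not reach only later rows make up. A row lasts 1/8 s, in which the tool goes at most 62.5 mm and 10.7 degrees, less where a joint would pass 70% of its speed; a pose out of reach is approached as far as the arm can. A call with a gripper value outside its range is refused whole. The fingers move at their own pace and stop on an object; FORCE is the grip in N (left out, the last holds). Time passes only in rows, so rows that repeat a pose let the fingers close. It gives the time, the measured TCP pose, the force, the opening and the grip force at its end, in the units of the state.
- r.get_state(): the state, without advancing time (a new reading comes with each control period).
- optics.capture(name): name is "scene" or "top"; returns a dict with "img" (400x640x3 uint8, blue, green, red), "fovy" (degrees; the focal length in pixels is half the picture's height over the tangent of half this angle, whatever the lens; pixels are square), "cx", "cy" (the principal point, pixels), "dist" ([k1, k2, p1, p2, k3] as OpenCV has them; the pictures are not rectified), "eye" and "rotation" of the camera in the world. Camera axes: x right, y up, looking along -z (the intrinsics and any distortion apply to the point x, -y, -z); pixel columns grow to the right and rows downward; lengths in m; the calibration is good to about 2 mm. A picture is of the moment at which its call begins. There is no depth.
- job.close_job(): hands the job in; it is judged then, once.
The state is a dict: "time_s": time; "joints": joint angles; "qd": joint speeds; "joint_torque": joint torques, N m; "tcp_pos": TCP position; "eef_rot": TCP orientation; "contact_force": force on the tool from outside, world axes, zero at the start; "moment": the same for the moment, N m; "gripper_width": finger opening in m; "gripper_force": force on a finger pad.
Only numpy, scipy, OpenCV 4.12 (cv2) and the standard library are available. Lean on these libraries where they do the work, as an engineer would, in place of code of your own. Each camera call takes 0.05 s, during which the arm holds its last target. There are 200 camera calls.

## Working session

There is one attempt and no reset: what is moved stays moved. The work goes in short steps, Python scripts to look and compute and a shell command to move; the robot and the scene stay as the last step left them, time stands still between calls to the robot, and variables do not carry over. Pictures are saved under pics/ and viewed, at most 10 in all, crops included, and the job is handed in when it is done.

```bash
mkdir -p pics; ls; cat > h.py <<'E'
import numpy as np, cv2
from plant import r, optics, job
def cap(n):
    c=optics.capture(n); return c
def K(c):
    f=200/np.tan(np.radians(c["fovy"])/2)
    return np.array([[f,0,c["cx"]],[0,f,c["cy"]],[0,0,1.]])
def ray(c,uv,z):
    p=cv2.undistortPoints(np.array(uv,float).reshape(-1,1,2),K(c),np.array(c["dist"],float)).reshape(-1,2)
    d=np.c_[p[:,0],-p[:,1],-np.ones(len(p))]@np.array(c["rotation"]).T
    e=np.array(c["eye"]); t=(z-e[2])/d[:,2]
    return e+d*t[:,None]
E
python3 - <<'E'
from h import *
for n in("scene","top"):
    c=cap(n); cv2.imwrite(f"pics/{n}0.png",c["img"]); print(n,c["eye"],c["fovy"],np.round(c["rotation"],3).tolist(),c["dist"])
print(r.get_state())
E
```

```text
pics
scene [ 1.20063078 -0.54988185  0.80766802] 52.9886637303027 [50.59, 0.738, 54.114] [-0.04419942  0.          0.          0.          0.        ]
top [ 0.19267141 -0.03874213  1.5576649 ] 44.58996009425843 [10.31, 1.173, -90.386] [-0.13049149  0.          0.          0.          0.        ]
{'time_s': 0.1, 'joints': array([-5.27088032e+01,  2.05882350e+01,  6.39264146e-01, -1.73681821e-02,
       -7.01343047e+01, -1.65072421e+01]), 'qd': array([-0.02527631, -0.1252458 ,  0.09381735,  0.08108678, -0.00933877,
       -0.01905615]), 'joint_torque': array([-4.51554341e-03, -5.84161878e+01,  2.93746662e+01,  7.01562256e+00,
        1.00647920e-02, -5.99026475e-05]), 'tcp_pos': array([ 0.23934945, -0.63068489,  0.22570915]), 'eef_rot': array([ 1.79915517e+02, -8.00871807e-03, -1.59221953e+02]), 'contact_force': array([ 0.28024835, -0.86651988,  0.45198179]), 'moment': array([-0.04122046,  0.01889188,  0.00085259]), 'gripper_force': 0.0, 'gripper_width': 0.08760578566289924}
```

View pics/top0.png

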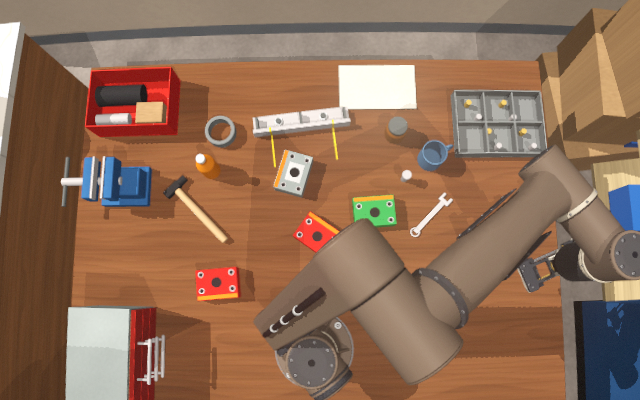

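View pics/scene0.png

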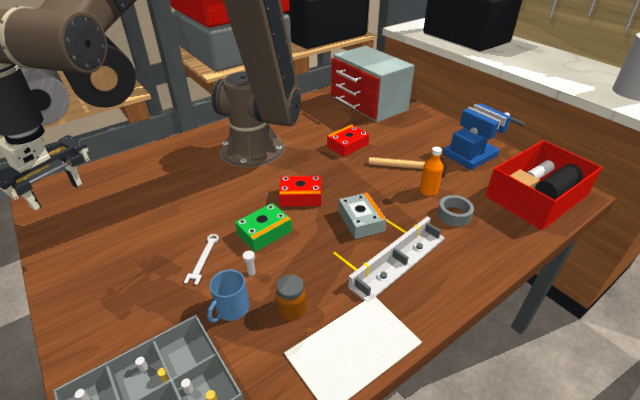

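The grey block is at top-view pixel (294,172), with its orange line on the left edge. The look-alikes are red at (318,233) and (217,283), and green at (375,212). Only the grey one fits the description, so I'll confirm it in an enlarged crop and measure.

```bash
sed -i 's/@np.array(c\["rotation"\]).T/@Rotation.from_euler("xyz",c["rotation"],degrees=True).as_matrix().T/; 1a from scipy.spatial.transform import Rotation' h.py
cat > m.py <<'E'
from h import *
c=cap("top"); im=c["img"]
cv2.imwrite("pics/crop1.png",cv2.resize(im[95:215,180:340],None,fx=5,fy=5,interpolation=cv2.INTER_CUBIC)[:600,:800])
hsv=cv2.cvtColor(im,cv2.COLOR_BGR2HSV)
y=cv2.inRange(hsv,(22,120,120),(35,255,255)); o=cv2.inRange(hsv,(8,120,120),(21,255,255))
for n,m in(("yel",y),("or",o)):
    k,l,s,ce=cv2.connectedComponentsWithStats(m)
    for i in range(1,k):
        if s[i,4]>12 and 100<ce[i][1]<240 and 180<ce[i][0]<400: print(n,s[i],ce[i].round(1),ray(c,ce[i],0 if n=="yel" else .05).round(3))
g=cv2.inRange(hsv[130:215,255:330],(0,0,90),(180,75,255))
cs,_=cv2.findContours(g,cv2.RETR_EXTERNAL,cv2.CHAIN_APPROX_NONE)
for q in cs:
    if cv2.contourArea(q)>200: print(cv2.contourArea(q),(cv2.approxPolyDP(q,3,True).reshape(-1,2)+[255,130]).tolist())
E
python3 m.py
```

```text
yel [332 123   6  37  80] [334.4 141.4] [[ 0.665 -0.073  0.   ]]
yel [269 128   7  39  82] [272.5 147.2] [[0.648 0.133 0.   ]]
yel [366 195  10   2  13] [371.3 195.8] [[ 0.481 -0.19   0.   ]]
or [   71    60   492   340 72154] [274.5 204.9] [[0.445 0.119 0.05 ]]
or [212 123  18  17 232] [220.9 130.6] [[0.693 0.297 0.05 ]]
or [354 195  39   6 128] [373.3 197.8] [[ 0.465 -0.192  0.05 ]]
1067.0 [[289, 150], [278, 186], [273, 187], [302, 196], [312, 157]]
```

View pics/crop1.png

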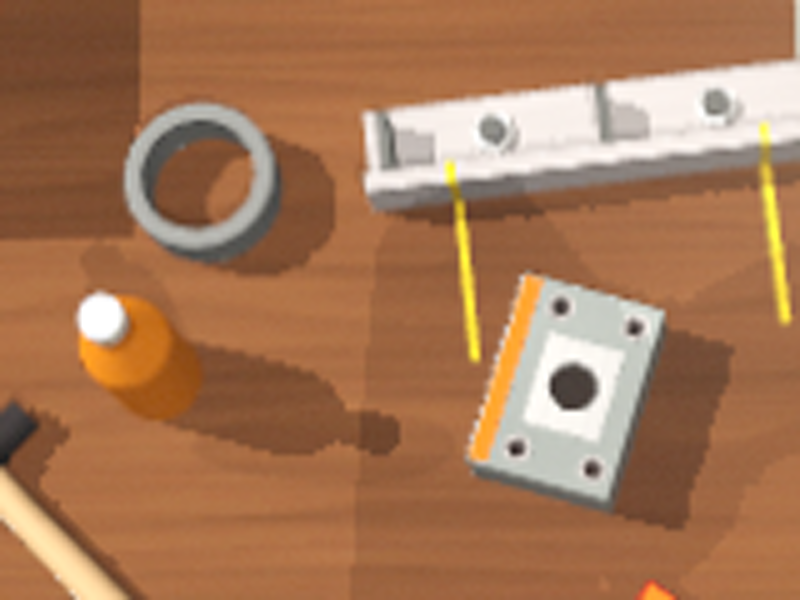

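Confirmed: it's a grey block with the orange edge on its left. The top corners are about (285,149), (313,157), (302,194) and (274,187). The outer ends of the marks are at (275,167) and (337,159).

```bash
cat > f.py <<'E'
from h import *
c=cap("top")
T=lambda a:np.array(a,float)/5+[179.6,94.6]
B=ray(c,T([(472,460),(527,272),(665,312),(612,500)]),.05)  # +y end? list
print(B.round(4)); print("sides",[np.linalg.norm(B[i]-B[(i+1)%4]).round(4) for i in range(4)])
F=ray(c,T([(476,362),(787,324)]),0); d=F[0]-F[1]; print("marks",F.round(4),np.linalg.norm(d))
fy=d/np.linalg.norm(d); fx=np.array([fy[1],-fy[0],0]); O=F.mean(0)+.11*fx
print("fence origin",O.round(4),"yaw",np.degrees(np.arctan2(fx[1],fx[0])))
top=ray(c,T([(372,208),(798,150)]),0);print("foot face in fence x",((top-O)@fx).round(4))
te=ray(c,T([(372,190),(798,137)]),.045);print("top edge fence x",((te-O)@fx).round(4),"y",((te-O)@fy).round(4))
ctr=B.mean(0); print("block ctr fence",((ctr-O)@fx).round(4),((ctr-O)@fy).round(4)); 
print("corners in fence",np.c_[(B-O)@fx,(B-O)@fy].round(4).tolist())
for n,p,z in(("spray",(102,318),.16),("mug",None,0),("tape",(200,180),.04)):
    if p: q=ray(c,T([p]),z); print(n,q.round(3),((q-O)@fx).round(3),((q-O)@fy).round(3))
q=ray(c,[(433,150),(406,176),(397,125),(375,212),(318,228),(175,188),(225,240),(318,214),(336,228)],.05); print(np.c_[q,(q-O)@fx,(q-O)@fy].round(3))
E
python3 f.py
```

```text
[[ 0.5042  0.1209  0.05  ]
 [ 0.627   0.0867  0.05  ]
 [ 0.5993 -0.0018  0.05  ]
 [ 0.4775  0.0323  0.05  ]]
sides [np.float64(0.1275), np.float64(0.0927), np.float64(0.1265), np.float64(0.0926)]
marks [[ 0.5804  0.1242  0.    ]
 [ 0.6037 -0.0809  0.    ]] 0.20643182935778248
fence origin [0.7013 0.034  0.    ] yaw 6.475343090794267
foot face in fence x [0.0044 0.0084]
top edge fence x [0.0016 0.0021] y [ 0.1554 -0.1239]
block ctr fence -0.1455 0.0422
corners in fence [[-0.1861, 0.1086], [-0.0679, 0.0607], [-0.1054, -0.0241], [-0.2227, 0.0235]]
spray [[0.571 0.333 0.16 ]] [-0.096] [0.312]
tape [[0.696 0.303 0.04 ]] [0.025] [0.268]
[[ 0.619 -0.389  0.05  -0.13  -0.411]
 [ 0.534 -0.298  0.05  -0.204 -0.311]
 [ 0.704 -0.276  0.05  -0.033 -0.308]
 [ 0.42  -0.196  0.05  -0.306 -0.197]
 [ 0.371 -0.017  0.05  -0.334 -0.014]
 [ 0.503  0.441  0.05  -0.151  0.426]
 [ 0.336  0.273  0.05  -0.336  0.279]
 [ 0.415 -0.018  0.05  -0.29  -0.019]
 [ 0.371 -0.073  0.05  -0.341 -0.069]]
```

```bash
cat >> h.py <<'E'
a=np.radians(6.475); FX=np.array([np.cos(a),np.sin(a),0]); FY=np.array([-np.sin(a),np.cos(a),0]); O=np.array([.7013,.034,0])
def fence(p): p=np.atleast_2d(p)-O; return np.c_[p@FX,p@FY,p[:,2]]
def go(x,y,z,yaw=-173.525):
    s=r.get_state(); R=Rotation.from_euler("xyz",s["eef_rot"],degrees=True)
    G=Rotation.from_euler("xyz",[180,0,yaw],degrees=True)
    print("t",s["time_s"],"tcp fence",fence(s["tcp_pos"]).round(4),"F",s["contact_force"].round(1),"xyz units",(R.inv().apply(O+x*FX+y*FY+[0,0,z]-s["tcp_pos"])/.03).round(2),"rot",(R.inv()*G).as_rotvec(degrees=True).round(1))
E
python3 -c "
from h import *
print(r.pinch_z); go(-.235,.135,.226)"
```

```text
0.0188
t 0.2 tcp fence [[-0.5339 -0.6085  0.226 ]] F [ 0.3 -0.2  0.2] xyz units [-1.578e+01  2.155e+01  2.000e-02] rot [ 0.1 -0.  14.3]
```

```bash
python3 -m crank '[{"xyz":[-2,2.7,0],"delta_rot":[0,0,5],"claw":1},{"xyz":[-4,5.4,0],"delta_rot":[0,0,10],"claw":1},{"xyz":[-6,8.1,0],"delta_rot":[0,0,14.3],"claw":1},{"xyz":[-8,10.8,0],"delta_rot":[0,0,14.3],"claw":1},{"xyz":[-10,13.5,0],"delta_rot":[0,0,14.3],"claw":1},{"xyz":[-12,16.2,0],"delta_rot":[0,0,14.3],"claw":1},{"xyz":[-14,18.9,0],"delta_rot":[0,0,14.3],"claw":1},{"xyz":[-15.2,20.7,0],"delta_rot":[0,0,14.3],"claw":1},{"xyz":[-15.8,21.55,0],"delta_rot":[0,0,14.3],"claw":1},{"xyz":[-15.8,21.55,0],"delta_rot":[0,0,14.3],"claw":1},{"xyz":[-15.8,21.55,0],"delta_rot":[0,0,14.3],"claw":1},{"xyz":[-15.8,21.55,0],"delta_rot":[0,0,14.3],"claw":1},{"xyz":[-15.8,21.55,0],"delta_rot":[0,0,14.3],"claw":1},{"xyz":[-15.8,21.55,0],"delta_rot":[0,0,14.3],"claw":1}]' 30
python3 -c "
from h import *
go(-.235,.135,.018)
cv2.imwrite('pics/s2.png',cap('scene')['img'])"
```

```text
time_s: 1.95
tcp_pos: [0.4538, 0.1445, 0.2261]
eef_rot: [-180.0, -0.0, -173.3]
contact_force: [-0.6, 0.4, -1.0]
gripper_width: 0.0008
gripper_force: 0.0
t 1.95 tcp fence [[-0.2334  0.1377  0.2261]] F [-0.6  0.4 -1. ] xyz units [ 0.05 -0.09  6.94] rot [-0.  -0.   0.2]
```

View pics/s2.png

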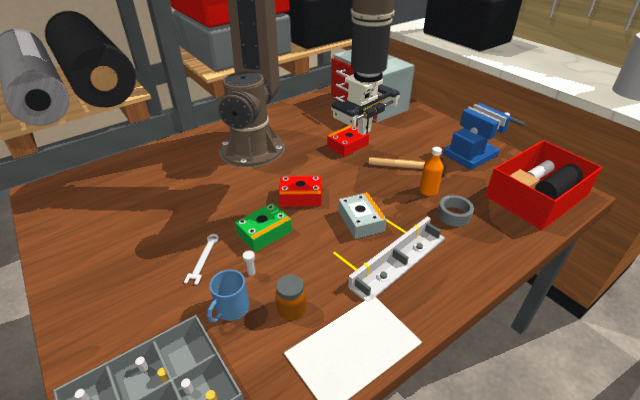

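The gripper is shut and up, at pixel (365,115) on the robot side of the block (362,213), and the space below it is clear. Next I descend and move to the contact corner.

```bash
python3 -m crank '[{"xyz":[0,-0.1,1.5],"delta_rot":[0,0,0],"claw":1},{"xyz":[0,-0.1,3],"delta_rot":[0,0,0],"claw":1},{"xyz":[0,-0.1,4.5],"delta_rot":[0,0,0],"claw":1},{"xyz":[0,-0.1,6],"delta_rot":[0,0,0],"claw":1},{"xyz":[0,-0.1,6.6],"delta_rot":[0,0,0],"claw":1},{"xyz":[0,-0.1,6.9],"delta_rot":[0,0,0],"claw":1},{"xyz":[0,-0.1,6.9],"delta_rot":[0,0,0],"claw":1},{"xyz":[0,-0.1,6.9],"delta_rot":[0,0,0],"claw":1}]'
python3 -c "
from h import *
go(-.199,.122,.018);go(-.151,.1265,.018);go(-.109,.107,.018)"
```

```text
time_s: 3.0
tcp_pos: [0.4541, 0.1388, 0.0205]
eef_rot: [180.0, 0.1, -173.5]
contact_force: [0.4, -0.7, 0.1]
gripper_width: 0.0003
gripper_force: 0.0
t 3.0 tcp fence [[-0.2338  0.132   0.0205]] F [ 0.4 -0.7  0.1] xyz units [-1.16 -0.33  0.09] rot [0.  0.1 0. ]
t 3.0 tcp fence [[-0.2338  0.132   0.0205]] F [ 0.4 -0.7  0.1] xyz units [-2.76 -0.18  0.09] rot [0.  0.1 0. ]
t 3.0 tcp fence [[-0.2338  0.132   0.0205]] F [ 0.4 -0.7  0.1] xyz units [-4.16 -0.84  0.09] rot [0.  0.1 0. ]
```

Approach, then push gently to mid-path (about 0.1 units, 3 mm, per row).

```bash
python3 -m crank '[{"xyz":[-0.4,-0.2,0],"delta_rot":[0,0,0],"claw":1},{"xyz":[-0.8,-0.33,0],"delta_rot":[0,0,0],"claw":1},{"xyz":[-1.0,-0.33,0],"delta_rot":[0,0,0],"claw":1},{"xyz":[-1.15,-0.33,0],"delta_rot":[0,0,0],"claw":1},{"xyz":[-1.3,-0.32,0],"delta_rot":[0,0,0],"claw":1},{"xyz":[-1.45,-0.3,0],"delta_rot":[0,0,0],"claw":1},{"xyz":[-1.6,-0.28,0],"delta_rot":[0,0,0],"claw":1},{"xyz":[-1.75,-0.26,0],"delta_rot":[0,0,0],"claw":1},{"xyz":[-1.9,-0.25,0],"delta_rot":[0,0,0],"claw":1},{"xyz":[-2.05,-0.25,0],"delta_rot":[0,0,0],"claw":1},{"xyz":[-2.2,-0.25,0],"delta_rot":[0,0,0],"claw":1},{"xyz":[-2.2,-0.25,0],"delta_rot":[0,0,0],"claw":1}]'
python3 -c "
from h import *
go(-.151,.1265,.018);go(-.109,.107,.018)
c=cap('top');cv2.imwrite('pics/t3.png',cv2.resize(c['img'][95:215,220:380],None,fx=5,fy=5,interpolation=cv2.INTER_CUBIC))"
```

```text
time_s: 4.5
tcp_pos: [0.5186, 0.1386, 0.019]
eef_rot: [-180.0, -0.1, -173.5]
contact_force: [-5.3, 3.5, 1.6]
gripper_width: 0.0007
gripper_force: 3.2
t 4.5 tcp fence [[-0.1697  0.1246  0.019 ]] F [-5.3  3.5  1.6] xyz units [-0.62  0.07  0.03] rot [-0.  -0.1 -0. ]
t 4.5 tcp fence [[-0.1697  0.1246  0.019 ]] F [-5.3  3.5  1.6] xyz units [-2.02 -0.58  0.03] rot [-0.  -0.1 -0. ]
```

View pics/t3.png

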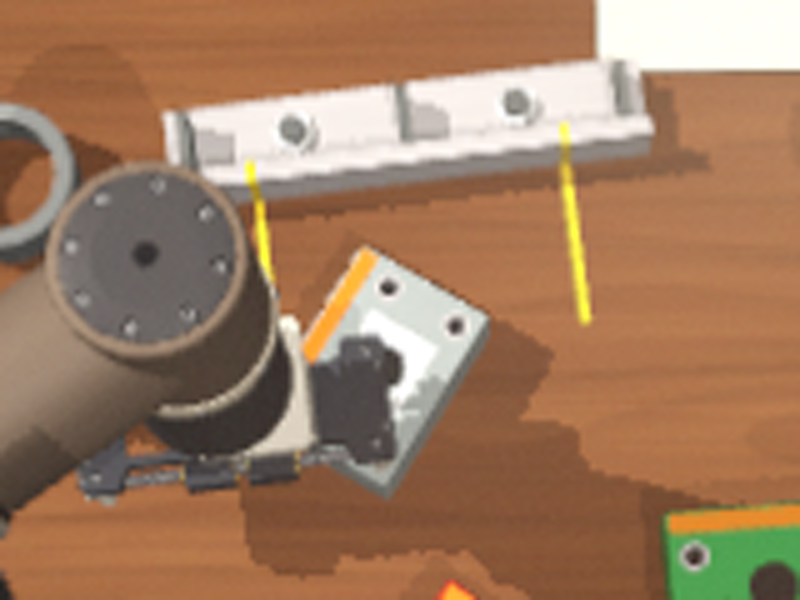

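The block has turned clockwise and still touches near face_left. Visible top corners in the crop are face_right (370,250), back-right (488,318) and back-left (388,494).

```bash
cat >> h.py <<'E'
def blk(c,pts,off):
    q=fence(ray(c,np.array(pts,float)/5+np.array(off)-.4,.05))[:,:2]; fr,br,bl=q   # face_right, back_right, back_left
    th=np.degrees(np.arctan2(*(fr-br)[::-1])); th2=np.degrees(np.arctan2(*(bl-br)[::-1]))-90
    print("fr,br,bl",q.round(4).tolist(),"theta",th.round(1),th2.round(1),"ctr",((fr+bl)/2).round(4),"fl",(fr+bl-br).round(4))
E
python3 -c "
from h import *
c=cap('top');blk(c,[(370,250),(488,318),(388,494)],(220,95))"
```

```text
fr,br,bl [[-0.0568, 0.0317], [-0.1111, -0.0382], [-0.2169, 0.0381]] theta 52.1 54.2 ctr [-0.1368  0.0349] fl [-0.1625  0.108 ]
```

```bash
python3 -m crank '[{"xyz":[-0.15,0,0],"delta_rot":[0,0,0],"claw":1},{"xyz":[-0.3,-0.02,0],"delta_rot":[0,0,0],"claw":1},{"xyz":[-0.45,-0.04,0],"delta_rot":[0,0,0],"claw":1},{"xyz":[-0.6,-0.07,0],"delta_rot":[0,0,0],"claw":1},{"xyz":[-0.75,-0.1,0],"delta_rot":[0,0,0],"claw":1},{"xyz":[-0.9,-0.14,0],"delta_rot":[0,0,0],"claw":1},{"xyz":[-1.05,-0.2,0],"delta_rot":[0,0,0],"claw":1},{"xyz":[-1.2,-0.26,0],"delta_rot":[0,0,0],"claw":1},{"xyz":[-1.35,-0.33,0],"delta_rot":[0,0,0],"claw":1},{"xyz":[-1.5,-0.4,0],"delta_rot":[0,0,0],"claw":1},{"xyz":[-1.6,-0.46,0],"delta_rot":[0,0,0],"claw":1},{"xyz":[-1.6,-0.46,0],"delta_rot":[0,0,0],"claw":1}]'
python3 -c "
from h import *
go(-.109,.107,.018)
c=cap('top');cv2.imwrite('pics/t4.png',cv2.resize(c['img'][95:215,220:380],None,fx=5,fy=5,interpolation=cv2.INTER_CUBIC))"
```

```text
time_s: 6.1
tcp_pos: [0.569, 0.1312, 0.0192]
eef_rot: [180.0, -0.0, -173.5]
contact_force: [-1.9, 4.5, -0.7]
gripper_width: 0.0003
gripper_force: 2.5
t 6.1 tcp fence [[-0.1205  0.1115  0.0192]] F [-1.9  4.5 -0.7] xyz units [-0.38 -0.15  0.04] rot [ 0. -0.  0.]
```

View pics/t4.png

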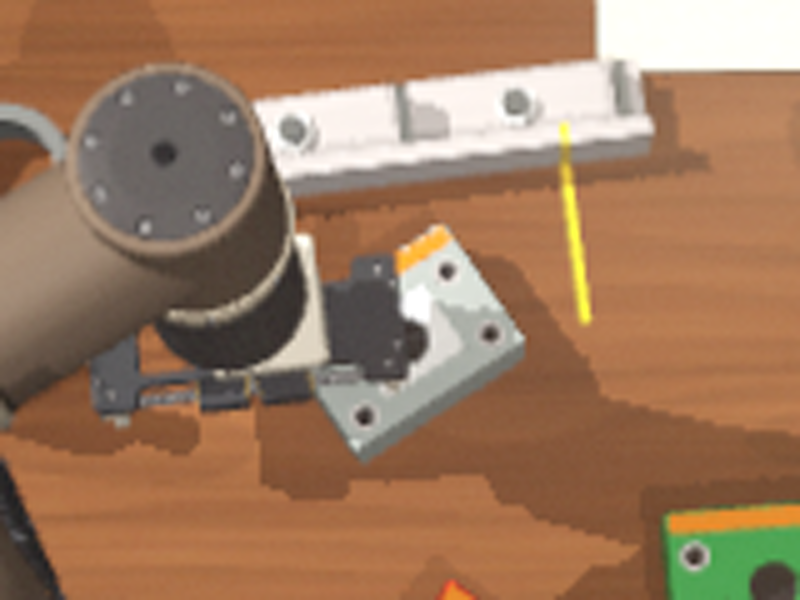

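The block has turned further and the arm is still clear. Crop corners: face_right (445,227), back-right (524,340), back-left (363,448).

```bash
python3 -c "
from h import *
c=cap('top');blk(c,[(445,227),(524,338),(363,448)],(220,95))"
```

```text
fr,br,bl [[-0.0476, -0.018], [-0.1271, -0.0594], [-0.1855, 0.0505]] theta 27.5 28.0 ctr [-0.1165  0.0162] fl [-0.106   0.0918]
```

```bash
python3 -m crank '[{"xyz":[0,0.3,0],"delta_rot":[0,0,0],"claw":1},{"xyz":[0.3,0.7,0],"delta_rot":[0,0,0],"claw":1},{"xyz":[1.2,0.8,0],"delta_rot":[0,0,0],"claw":1},{"xyz":[2.2,0.8,0],"delta_rot":[0,0,0],"claw":1},{"xyz":[3.0,0.8,0],"delta_rot":[0,0,0],"claw":1},{"xyz":[3.15,0.6,0],"delta_rot":[0,0,0],"claw":1},{"xyz":[3.15,-0.5,0],"delta_rot":[0,0,0],"claw":1},{"xyz":[3.15,-1.6,0],"delta_rot":[0,0,0],"claw":1},{"xyz":[3.15,-2.7,0],"delta_rot":[0,0,0],"claw":0.5},{"xyz":[3.15,-3.5,0],"delta_rot":[0,0,0],"claw":0},{"xyz":[3.15,-3.7,0],"delta_rot":[0,0,0],"claw":0},{"xyz":[3.15,-3.7,0],"delta_rot":[0,0,0],"claw":0},{"xyz":[3.15,-3.7,0],"delta_rot":[0,0,0],"claw":0},{"xyz":[3.15,-3.7,0],"delta_rot":[0,0,0],"claw":0},{"xyz":[3.15,-3.7,0],"delta_rot":[0,0,0],"claw":0}]'
python3 -c "
from h import *
go(-.158,.0,.018);go(-.11,.0,.018)"
```

```text
time_s: 8.07
tcp_pos: [0.4879, 0.0098, 0.0196]
eef_rot: [180.0, 0.0, -173.5]
contact_force: [0.0, 0.0, -0.5]
gripper_width: 0.065
gripper_force: 0.0
t 8.075 tcp fence [[-2.148e-01  1.000e-04  1.960e-02]] F [ 0.   0.  -0.5] xyz units [-1.89 -0.    0.05] rot [0.  0.  0.1]
t 8.075 tcp fence [[-2.148e-01  1.000e-04  1.960e-02]] F [ 0.   0.  -0.5] xyz units [-3.49 -0.01  0.05] rot [0.  0.  0.1]
```

```bash
python3 -m crank '[{"xyz":[0,0,0],"delta_rot":[0,0,0],"claw":0},{"xyz":[0,0,0],"delta_rot":[0,0,0],"claw":0},{"xyz":[-0.2,0,0],"delta_rot":[0,0,0],"claw":0},{"xyz":[-0.4,0,0],"delta_rot":[0,0,0],"claw":0},{"xyz":[-0.55,0,0],"delta_rot":[0,0,0],"claw":0},{"xyz":[-0.7,0,0],"delta_rot":[0,0,0],"claw":0},{"xyz":[-0.85,0,0],"delta_rot":[0,0,0],"claw":0},{"xyz":[-1.0,0,0],"delta_rot":[0,0,0],"claw":0},{"xyz":[-1.15,0,0],"delta_rot":[0,0,0],"claw":0},{"xyz":[-1.3,0,0],"delta_rot":[0,0,0],"claw":0},{"xyz":[-1.45,0,0],"delta_rot":[0,0,0],"claw":0},{"xyz":[-1.6,0,0],"delta_rot":[0,0,0],"claw":0},{"xyz":[-1.75,0,0],"delta_rot":[0,0,0],"claw":0},{"xyz":[-1.9,0,0],"delta_rot":[0,0,0],"claw":0},{"xyz":[-2.05,0,0],"delta_rot":[0,0,0],"claw":0},{"xyz":[-2.2,0,0],"delta_rot":[0,0,0],"claw":0},{"xyz":[-2.35,0,0],"delta_rot":[0,0,0],"claw":0},{"xyz":[-2.5,0,0],"delta_rot":[0,0,0],"claw":0}]'
python3 -c "
from h import *
go(-.11,.0,.018)
c=cap('top');cv2.imwrite('pics/t5.png',cv2.resize(c['img'][95:215,220:380],None,fx=5,fy=5,interpolation=cv2.INTER_CUBIC))"
```

```text
time_s: 10.32
tcp_pos: [0.5585, 0.0175, 0.0186]
eef_rot: [-180.0, -0.4, -173.5]
contact_force: [-12.9, 4.8, 6.4]
gripper_width: 0.0875
gripper_force: 6.0
t 10.325 tcp fence [[-0.1438 -0.0003  0.0186]] F [-12.9   4.8   6.4] xyz units [-1.13  0.01  0.01] rot [-0.  -0.4  0. ]
```

View pics/t5.png

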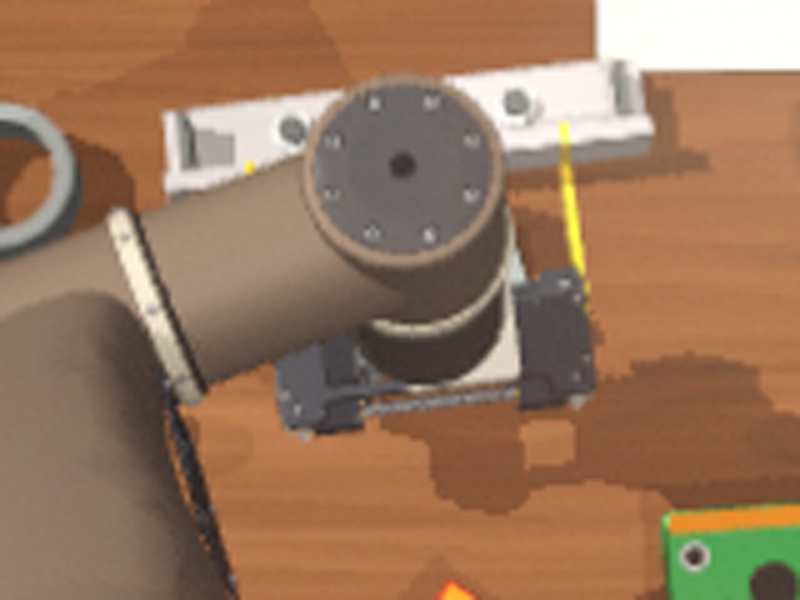

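The arm hides the block from the top view. The force is a modest 13 N, consistent with both fingers being on the back. I'll push on to just short of the fence and check with the scene camera.

```bash
python3 -m crank '[{"xyz":[-0.15,0,0],"delta_rot":[0,0,0],"claw":0},{"xyz":[-0.3,0,0],"delta_rot":[0,0,0],"claw":0},{"xyz":[-0.45,0,0],"delta_rot":[0,0,0],"claw":0},{"xyz":[-0.6,0,0],"delta_rot":[0,0,0],"claw":0},{"xyz":[-0.75,0,0],"delta_rot":[0,0,0],"claw":0},{"xyz":[-0.9,0,0],"delta_rot":[0,0,0],"claw":0},{"xyz":[-0.9,0,0],"delta_rot":[0,0,0],"claw":0}]'
python3 -c "
from h import *
go(-.1045,.0,.018)
c=cap('scene');cv2.imwrite('pics/s6.png',cv2.resize(c['img'][130:310,280:480],None,fx=3.3,fy=3.3,interpolation=cv2.INTER_CUBIC))"
```

```text
time_s: 11.25
tcp_pos: [0.5869, 0.021, 0.0186]
eef_rot: [180.0, -0.3, -173.5]
contact_force: [-7.0, 2.3, 0.9]
gripper_width: 0.0875
gripper_force: 3.1
t 11.25 tcp fence [[-1.151e-01 -1.000e-04  1.860e-02]] F [-7.   2.3  0.9] xyz units [-0.35  0.    0.02] rot [ 0.  -0.3  0. ]
```

View pics/s6.png

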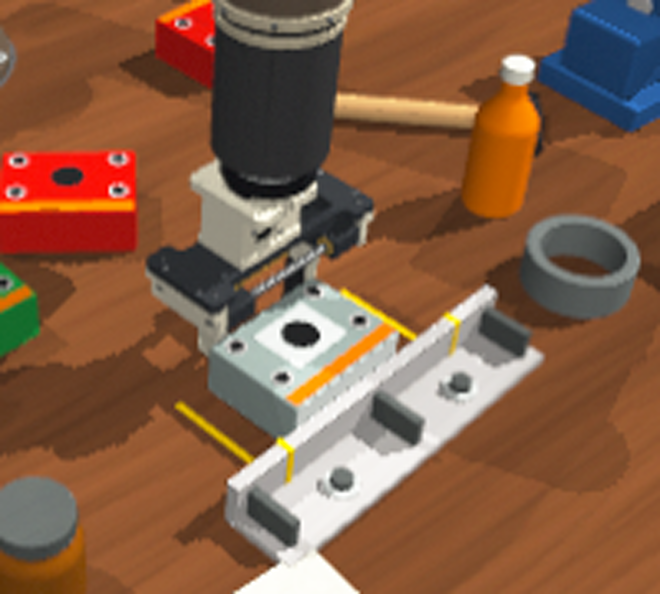

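The block is square to the fence with a small gap, and its orange edge, (293,402) to (393,325) in the crop, sits between the marks. I'll close the gap slowly.

```bash
python3 -m crank '[{"xyz":[-0.1,0,0],"delta_rot":[0,0,0],"claw":0},{"xyz":[-0.2,0,0],"delta_rot":[0,0,0],"claw":0},{"xyz":[-0.28,0,0],"delta_rot":[0,0,0],"claw":0},{"xyz":[-0.34,0,0],"delta_rot":[0,0,0],"claw":0},{"xyz":[-0.4,0,0],"delta_rot":[0,0,0],"claw":0},{"xyz":[-0.4,0,0],"delta_rot":[0,0,0],"claw":0}]'
```

```text
time_s: 12.05
tcp_pos: [0.5956, 0.0207, 0.0184]
eef_rot: [-179.9, -0.6, -173.6]
contact_force: [-15.3, -0.1, 11.1]
gripper_width: 0.0876
gripper_force: 7.7
```

```bash
python3 -m crank '[{"xyz":[-0.07,0,0],"delta_rot":[0,0,0],"claw":0},{"xyz":[-0.14,0,0],"delta_rot":[0,0,0],"claw":0},{"xyz":[-0.2,0,0],"delta_rot":[0,0,0],"claw":0},{"xyz":[-0.2,0,0],"delta_rot":[0,0,0],"claw":0}]'
python3 -c "
from h import *
go(-.1045,.0,.018)
c=cap('scene');cv2.imwrite('pics/s7.png',cv2.resize(c['img'][190:290,330:450],None,fx=5.5,fy=5.5,interpolation=cv2.INTER_CUBIC))"
```

```text
time_s: 12.55
tcp_pos: [0.5992, 0.0208, 0.0184]
eef_rot: [-179.9, -0.8, -173.6]
contact_force: [-24.4, 0.3, 17.8]
gripper_width: 0.0876
gripper_force: 11.8
t 12.55 tcp fence [[-0.1029 -0.0016  0.0184]] F [-24.4   0.3  17.8] xyz units [0.05 0.05 0.01] rot [-0.1 -0.8 -0.1]
```

View pics/s7.png

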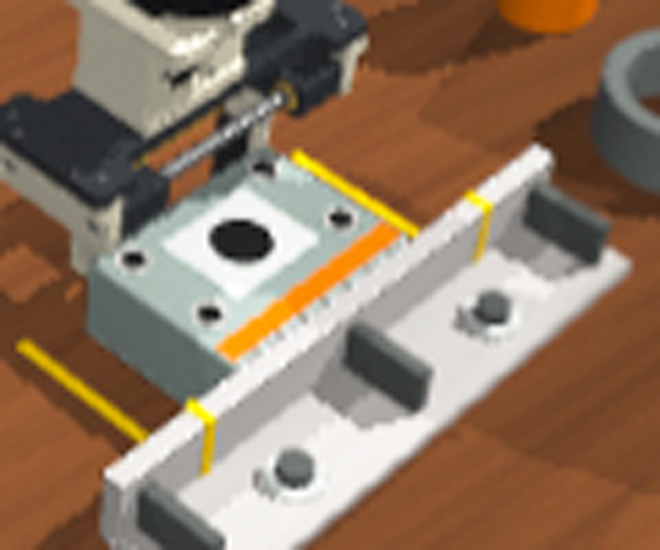

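```bash
python3 -c "
from h import *
c=cap('scene')
P=lambda a:np.array(a,float)/5.5+[329.6,189.6]
print(fence(ray(c,P([(232,362),(400,240),(88,280)]),.05)).round(4))
# fence top back/front edge
print(fence(ray(c,P([(112,470),(240,365),(410,240),(540,147)]),.045)).round(4))
print(r.get_state()['moment'])"
```

```text
[[ 0.0023 -0.0694  0.05  ]
 [ 0.0048  0.0514  0.05  ]
 [-0.0806 -0.0799  0.05  ]]
[[ 0.0063 -0.153   0.045 ]
 [ 0.0033 -0.0643  0.045 ]
 [ 0.0054  0.0595  0.045 ]
 [ 0.0085  0.1635  0.045 ]]
[0.20638776 8.13884636 0.02542727]
```

```bash
python3 -m crank '[{"xyz":[-0.07,0,0],"delta_rot":[0,0,0],"claw":0},{"xyz":[-0.14,0,0],"delta_rot":[0,0,0],"claw":0},{"xyz":[-0.2,0,0],"delta_rot":[0,0,0],"claw":0},{"xyz":[-0.2,0,0],"delta_rot":[0,0,0],"claw":0}]'
```

```text
time_s: 13.15
tcp_pos: [0.5991, 0.0205, 0.018]
eef_rot: [-179.9, -1.4, -173.7]
contact_force: [-42.8, 4.3, 34.4]
gripper_width: 0.0873
gripper_force: 21.3
```

It has stalled (0.5992 → 0.5991) with the force rising, so it's seated. I'll back off, lift away and check from the top camera.

```bash
python3 -m crank '[{"xyz":[0.3,0,0],"delta_rot":[0,0,0],"claw":0},{"xyz":[0.8,0,0],"delta_rot":[0,0,0],"claw":0},{"xyz":[1.5,0,0],"delta_rot":[0,0,0],"claw":0},{"xyz":[2.0,0,-1],"delta_rot":[0,0,0],"claw":0},{"xyz":[2.0,0,-2.5],"delta_rot":[0,0,0],"claw":0},{"xyz":[2.0,0,-4],"delta_rot":[0,0,0],"claw":0},{"xyz":[2.0,0,-5.5],"delta_rot":[0,0,0],"claw":0},{"xyz":[2.0,-1.5,-7],"delta_rot":[0,0,0],"claw":0},{"xyz":[2.0,-3.5,-7],"delta_rot":[0,0,0],"claw":0},{"xyz":[2.0,-5.5,-7],"delta_rot":[0,0,0],"claw":0},{"xyz":[2.0,-7.5,-7],"delta_rot":[0,0,0],"claw":0},{"xyz":[2.0,-9.5,-7],"delta_rot":[0,0,0],"claw":0},{"xyz":[2.0,-10,-7],"delta_rot":[0,0,0],"claw":0},{"xyz":[2.0,-10,-7],"delta_rot":[0,0,0],"claw":0}]'
python3 -c "
from h import *
c=cap('top');cv2.imwrite('pics/t8.png',cv2.resize(c['img'][95:195,220:380],None,fx=5,fy=5,interpolation=cv2.INTER_CUBIC))"
```

```text
time_s: 14.9
tcp_pos: [0.5872, -0.2821, 0.229]
eef_rot: [180.0, -0.0, -173.6]
contact_force: [0.8, -0.3, 0.3]
gripper_width: 0.0878
gripper_force: 0.0
```

View pics/t8.png

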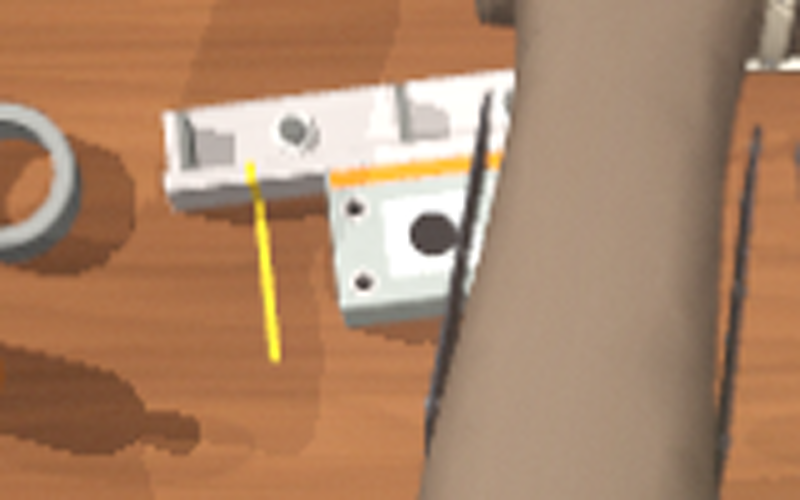

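The orange edge lies directly against the fence, with its left end at crop (330,178), inside the mark. The arm hides the right end, so I'll swing it further away and check the orange line numerically.

```bash
python3 -m crank '[{"xyz":[1,-2,0],"delta_rot":[0,0,0],"claw":0},{"xyz":[2.5,-3.5,0],"delta_rot":[0,0,0],"claw":0},{"xyz":[4,-5,0],"delta_rot":[0,0,0],"claw":0},{"xyz":[5.5,-6.5,0],"delta_rot":[0,0,0],"claw":0},{"xyz":[7,-8,0],"delta_rot":[0,0,0],"claw":0},{"xyz":[8,-9.5,0],"delta_rot":[0,0,0],"claw":0},{"xyz":[9,-11,0],"delta_rot":[0,0,0],"claw":0},{"xyz":[9,-11,0],"delta_rot":[0,0,0],"claw":0},{"xyz":[9,-11,0],"delta_rot":[0,0,0],"claw":0},{"xyz":[9,-11,0],"delta_rot":[0,0,0],"claw":0}]'
python3 -c "
from h import *
c=cap('top');h=cv2.cvtColor(c['img'],cv2.COLOR_BGR2HSV)
m=cv2.inRange(h,(12,150,210),(22,255,255)); m[:110]=0;m[150:]=0;m[:,:275]=0;m[:,345:]=0
k,l,s,_=cv2.connectedComponentsWithStats(m)
i=1+s[1:,4].argmax(); yx=np.argwhere(l==i); print(s[i])
q=fence(ray(c,yx[:,::-1],.05))
p=np.polyfit(q[:,1],q[:,0],1); print('angle',np.degrees(np.arctan(p[0])),'x mid of stripe',p[1],'y',q[:,1].min(),q[:,1].max(),'x ',q[:,0].min(),q[:,0].max())
g=c['img'][:, :]
for u in (292,300,308,316): print(u,h[118:136,u].tolist())
"
```

```text
time_s: 16.2
tcp_pos: [0.3578, -0.6382, 0.2301]
eef_rot: [-180.0, 0.0, -173.4]
contact_force: [0.1, -0.7, -0.6]
gripper_width: 0.0878
gripper_force: 0.0
[286 126  38   6  89]
angle 0.22143076615470209 x mid of stripe -0.00678241010963923 y -0.0697666592870507 0.05106752236471076 x  -0.0107713417725465 -0.002604730756665295
292 [[11, 14, 247], [12, 13, 246], [12, 13, 247], [12, 13, 247], [12, 13, 246], [11, 15, 237], [11, 16, 230], [11, 15, 241], [12, 13, 248], [13, 13, 231], [11, 97, 248], [17, 205, 255], [17, 203, 255], [15, 169, 240], [15, 46, 206], [47, 12, 199], [21, 12, 212], [13, 16, 192]]
300 [[23, 16, 147], [23, 14, 147], [24, 17, 148], [23, 16, 148], [24, 17, 147], [14, 17, 191], [13, 15, 237], [12, 15, 249], [14, 13, 250], [13, 69, 255], [19, 196, 255], [19, 197, 255], [17, 157, 245], [16, 36, 220], [49, 9, 218], [47, 11, 218], [45, 7, 228], [0, 0, 254]]
308 [[10, 19, 199], [11, 18, 200], [12, 19, 198], [12, 18, 185], [11, 21, 194], [10, 16, 237], [12, 15, 250], [14, 13, 251], [12, 68, 255], [19, 191, 255], [19, 195, 255], [18, 156, 255], [16, 41, 230], [49, 9, 221], [47, 10, 222], [45, 7, 230], [150, 1, 255], [0, 0, 255]]
316 [[11, 14, 249], [11, 14, 248], [11, 15, 239], [13, 16, 219], [12, 16, 237], [12, 15, 249], [14, 13, 249], [13, 63, 253], [18, 170, 255], [19, 190, 255], [17, 160, 255], [16, 42, 232], [45, 9, 223], [45, 9, 222], [49, 9, 223], [45, 9, 223], [47, 10, 223], [49, 9, 222]]
```

The stripe is parallel to the fence within 0.2°, with no dark gap, and spans y from −0.07 to +0.05 m. The gripper is clear, so I'm handing in.

```bash
python3 -c "
from plant import job
print(job.close_job())"
```

```text
the job is handed in; nothing more can be done
None
```

The job is handed in, with no verdict returned: the last camera check showed the block's machined face against the fence, parallel to about 0.2° and between the yellow marks, and the gripper was clear (done by 16 s of the 67 s limit).

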